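# Load the bottle roller and set its speed wheel

## Task

Load the bottle roller: first roll the controller's thumbwheel back to zero, then, with the speed left at zero, lay every amber bottle on its side in a cradle of its own between a pair of rollers, foot to the foot plate and cap to the open end. Only then roll the thumbwheel up until the white pointer is level with the brass tab on the scale, and leave everything else on the bench where it is.

Things in the scene. Friction and masses are not known exactly. Their poses are not given: they have to be found in the camera images.
- controller: Speed controller of the bottle roller: fixed grey box 170 (x) x 150 (y) x 85 mm high. Origin: centre of its underside; z up, x along slot and scale, away from the robot. Its flat top has a slot 70 x 30 mm, long along x, centred at y -25 mm, out of which the speed wheel's edge stands 14 mm; left of it (y 25 to 55 mm) a black scale with eleven white ticks, 10 mm apart along x.
- wheel (a joint): Black thumbwheel 22 mm wide, axle along controller y. Value 0 (end stop, zero) to 2.4 rad (end stop); grows as its top rolls to controller +x. Rim radius 37 mm, nine cross ribs of 4 mm radius centred at 40 mm, 40 deg apart, one at the top at 0. 2 N at the edge turns it; stays where left. A fingertip 5 mm down between ribs (gap 20 mm) pushes one about 0.7 rad a stroke.
- wheel_axle (a point): Middle of the wheel's axle, inside the controller: 25 mm to the right (-y) of the controller's origin, 55 mm above the bench (panel top 30 mm higher, top of the ribs 44 mm higher).
- pointer_tip (a point): White pointer, a 3 x 16 mm bar across the scale on its wheel side, driven by the wheel: it moves along controller x by 41.7 mm per rad, from the tick nearest the robot (wheel at 0) to the last tick (2.4). Point: middle of the bar, 89 mm above the bench. Under a clear window (top 98 mm above the bench).
- set_tab (a point): Brass tab, 6 x 16 mm, on the left side of the same scale, showing the wanted speed; under the same window, not movable; its place along the scale varies. Point: its middle, 89 mm above the bench. Set when the pointer is level with it along controller x.
- deck: Bottle roller: fixed white deck 180 (x) x 350 (y) x 36 mm high. Origin: centre of underside; x along its four cradles, which lie 86 mm apart in y. A cradle is two black rollers (radius 12, length 130 mm, axes 52 mm apart, 46 mm up; they do not turn). Ridges 54 mm high between cradles. Foot plate 72 mm high across the -x (robot) end, inner face at x -81 mm; the +x end is open.
- cradle0_foot (a point): The rightmost (-y) cradle: where the origin (foot centre) of a bottle lying in it belongs, on the middle line between the rollers, 70 mm from the deck's middle towards the foot plate, 76 mm above the bench; the bottle's z axis then points along the deck's +x. Axes as the deck.
- cradle1_foot (a point): The second from the right cradle: where the origin (foot centre) of a bottle lying in it belongs, on the middle line between the rollers, 70 mm from the deck's middle towards the foot plate, 76 mm above the bench; the bottle's z axis then points along the deck's +x. Axes as the deck.
- cradle2_foot (a point): The third from the right cradle: where the origin (foot centre) of a bottle lying in it belongs, on the middle line between the rollers, 70 mm from the deck's middle towards the foot plate, 76 mm above the bench; the bottle's z axis then points along the deck's +x. Axes as the deck.
- cradle3_foot (a point): The leftmost (+y) cradle: where the origin (foot centre) of a bottle lying in it belongs, on the middle line between the rollers, 70 mm from the deck's middle towards the foot plate, 76 mm above the bench; the bottle's z axis then points along the deck's +x. Axes as the deck.
- bottle0: Amber round bottle, paper label, white cap, upright at the start: body 56 mm across and 102 mm tall, then shoulder, cap 34 mm across from 122 to 150 mm, 150 mm in all, 0.18 to 0.33 kg, centre of mass about 65 mm up. Origin: centre of its foot; z along its axis to the cap. All alike; two to four are there (None: absent). If knocked over it may roll a little.
- bottle1: Amber round bottle, paper label, white cap, upright at the start: body 56 mm across and 102 mm tall, then shoulder, cap 34 mm across from 122 to 150 mm, 150 mm in all, 0.18 to 0.33 kg, centre of mass about 65 mm up. Origin: centre of its foot; z along its axis to the cap. All alike; two to four are there (None: absent). If knocked over it may roll a little.
- bottle2: Amber round bottle, paper label, white cap, upright at the start: body 56 mm across and 102 mm tall, then shoulder, cap 34 mm across from 122 to 150 mm, 150 mm in all, 0.18 to 0.33 kg, centre of mass about 65 mm up. Origin: centre of its foot; z along its axis to the cap. All alike; two to four are there (None: absent). If knocked over it may roll a little.
- bottle3: Amber round bottle, paper label, white cap, upright at the start: body 56 mm across and 102 mm tall, then shoulder, cap 34 mm across from 122 to 150 mm, 150 mm in all, 0.18 to 0.33 kg, centre of mass about 65 mm up. Origin: centre of its foot; z along its axis to the cap. All alike; two to four are there (None: absent). If knocked over it may roll a little.
- dishes: Bystander: stack of clear dishes, 90 mm across, 42 mm high. Origin under its centre.
- beaker: Bystander: glass beaker 72 mm across, 90 mm high. Origin under its centre.
- tipbox: Bystander: blue box of pipette tips, 85 x 120 x 60 mm. Origin under its centre.
- jar: Bystander: low white jar 70 mm across, 90 mm high. Origin under its centre.
- rack: Bystander: white tube rack, 80 x 210 mm, 92 mm high with its tubes. Origin under its centre.
Things that resemble listed ones, but are neither listed nor needed, are in the scene too. What is shaped like the controller but pink is not meant. What is shaped like the bottle2 but green is not meant.

How it is judged (in metres and radians):
On the way, in this order (a step that is already met when the one before it is completed fails the run):
1. the speed wheel is rolled back to zero (value of joint wheel below 0.1 rad), for 0.2 s.
2. every bottle lies in a cradle, cap to the open end, the speed still at zero ((distance between bottle0 and cradle0_foot below 0.022 m or distance between bottle0 and cradle1_foot below 0.022 m or distance between bottle0 and cradle2_foot below 0.022 m or distance between bottle0 and cradle3_foot below 0.022 m) and angle between the z axis of each of bottle0, bottle1, bottle2, bottle3 and the x axis of deck, either way round below 0.14 rad and (distance between bottle1 and cradle0_foot below 0.022 m or distance between bottle1 and cradle1_foot below 0.022 m or distance between bottle1 and cradle2_foot below 0.022 m or distance between bottle1 and cradle3_foot below 0.022 m) and (distance between bottle2 and cradle0_foot below 0.022 m or distance between bottle2 and cradle1_foot below 0.022 m or distance between bottle2 and cradle2_foot below 0.022 m or distance between bottle2 and cradle3_foot below 0.022 m) and (distance between bottle3 and cradle0_foot below 0.022 m or distance between bottle3 and cradle1_foot below 0.022 m or distance between bottle3 and cradle2_foot below 0.022 m or distance between bottle3 and cradle3_foot below 0.022 m) and value of joint wheel below 0.15 rad), for 0.2 s.
3. the wheel is rolled until the pointer is level with the brass tab (x of pointer_tip in the frame of set_tab between -0.005 and 0.005 m), for 0.2 s.
At the end, for the whole second after the job is handed in: Every bottle present lies at rest in a cradle, its axis within 8 degrees of level and of the cradle's direction and its foot within 22 mm of that cradle's marked point (so the cap is at the open end); the pointer is within 5 mm of the brass tab along the scale (all of step 3 and (distance between bottle0 and cradle0_foot below 0.022 m or distance between bottle0 and cradle1_foot below 0.022 m or distance between bottle0 and cradle2_foot below 0.022 m or distance between bottle0 and cradle3_foot below 0.022 m) and angle between the z axis of each of bottle0, bottle1, bottle2, bottle3 and the x axis of deck, either way round below 0.14 rad and (distance between bottle1 and cradle0_foot below 0.022 m or distance between bottle1 and cradle1_foot below 0.022 m or distance between bottle1 and cradle2_foot below 0.022 m or distance between bottle1 and cradle3_foot below 0.022 m) and (distance between bottle2 and cradle0_foot below 0.022 m or distance between bottle2 and cradle1_foot below 0.022 m or distance between bottle2 and cradle2_foot below 0.022 m or distance between bottle2 and cradle3_foot below 0.022 m) and (distance between bottle3 and cradle0_foot below 0.022 m or distance between bottle3 and cradle1_foot below 0.022 m or distance between bottle3 and cradle2_foot below 0.022 m or distance between bottle3 and cradle3_foot below 0.022 m) and linear speed of each of bottle0, bottle1, bottle2, bottle3 below 0.03 m/s and velocity of joint wheel below 0.1 rad/s); the robot touches nothing.
It fails at once if a bystander is pushed more than 40 mm away (distance of any of dishes, beaker, tipbox, jar, rack from where it was at the start of the episode above 0.04 m).
Of bottle0, bottle1, bottle2, bottle3 only 2 to 4 are there at a start; the rules pass over those that are not, and their reading is None.
At some moment in a run one of bottle0, bottle1, bottle2, bottle3 may be knocked a few centimetres aside while the robot is not near it.
It also fails if it takes over 210 s, if anything falls off the work surface, if the arm or the gripper's body presses on something with over 40 N, if the wrist force passes 120 N, or if a joint passes its speed limit or range.

## Robot

A 6-joint arm with a two-finger parallel gripper is mounted at the origin on the work surface. World frame = base frame: x ahead of the robot, y to its left, z up, the work surface at z = 0. Lengths are in m, angles in degrees, forces in N, time in s.
With the tool pointing down it reaches from about 0.3 to 0.85 m from the base axis. Payload 4.2 kg.
Tool frame: the origin (TCP) lies at the very end of the fingers, on their centre line; the grasp point (between the pads) lies 19 mm behind it; z points along the fingers, y is the direction in which the jaws open and shut (so a half turn about z gives the same grasp; the last joint's range is limited). The gripper opens to 91 mm and grips with 3 to 60 N. Pads are 32 mm wide; open, the fingers measure 118 mm over their backs; the gripper's body (76 mm by 178 mm) begins 60 mm behind the grasp point.
Start: joints at [75.172, 18.312, 89.639, -0, 72.044, -1.146], TCP at [0.136, 0.559, 0.214] pointing down, gripper open.
Joint ranges: [-177.97, 177.97], [-48.28, 115.42], [12.27, 149.76], [-77.06, 257.06], [2.81, 150.46], [-146.56, 146.56]. Speed limits (degrees/s): [147.25, 147.25, 180, 180, 180, 180].

## Interface

Orientations are given as [roll, pitch, yaw] about the fixed x, y, z axes, in that order (R = Rz(yaw) Ry(pitch) Rx(roll)).
In Python, from station import robot, vision gives the robot as it stands.
- The arm moves only by the tool carry_out, never from a script. Its argument "deltas" is a list of rows, each a list of 4 numbers: the shift along the world's x, y, z in cm, then the turn about the world's z in rad. A call has 1 to 12 rows; each row shifts and turns the pose as measured when the row begins; what a row does not reach is not made up. A row lasts 1/12 s, in which the tool goes at most 41.7 mm and 7.16 degrees, less where a joint would pass 70% of its speed; a pose out of reach is approached as far as the arm can. A call is refused whole if a number of a shift passes 4.17 or a number of a turn 0.125, either way. A call with a gripper value outside its range is refused whole. "gripper" is the opening, from 0 (shut) to 1 (fully open), set as the call begins (left out, the last holds). The fingers move at their own pace and stop on an object; "grip_force" is the grip in N (left out, the last holds). Time passes only in rows, so rows that do not move let the fingers close. It gives the time, the measured TCP pose, the force and the opening at its end, in the units of the state.
- robot.state(): the state, without advancing time (a new reading comes with each control period).
- vision.read_camera(name): name is "side" or "top" or "wrist"; returns (picture, depth): 400x640x3 uint8, blue, green, red; 400x640 float32, m along the optical axis (not along the pixel's ray), 0 where there is no reading.
- vision.calibration(name): a dict with "fov_y" (degrees; the focal length in pixels is half the picture's height over the tangent of half this angle, whatever the lens; pixels are square), "cx", "cy" (the principal point, pixels), "eye" and "orientation" of the camera in the world. Camera axes: x right, y up, looking along -z (the intrinsics and any distortion apply to the point x, -y, -z); pixel columns grow to the right and rows downward; lengths in m; the calibration is good to about 2 mm. A picture is of the moment at which its call begins: read the wrist's pose just before it. calibration takes no time and is no camera call; for the wrist camera it gives the pose at the moment of the call.
- robot.finish_job(): hands the job in, once; it reports no verdict.
The state is a dict: "clock": time; "joints": joint angles; "joint_vel": joint speeds; "joint_efforts": joint torques, N m; "position": TCP position; "eef_rot": TCP orientation; "ft_force": force on the tool from outside, world axes, zero at the start; "moment": the same for the moment, N m; "grip_width": finger opening in m.
Only numpy, scipy, OpenCV 4.12 (cv2) and the standard library are available. Lean on these libraries where they do the work, as an engineer would, in place of code of your own. Each camera call takes 0.05 s, during which the arm holds its last target. There are 200 camera calls.

## Working session

There is one attempt and no reset: what is moved stays moved. The work goes in short steps, Python scripts to look and compute and a tool call to move; the robot and the scene stay as the last step left them, time stands still between calls to the robot, and variables do not carry over. Pictures are saved under pics/ and viewed, about 12 in all and at most 16, crops included, and the job is handed in when it is done.

Besides the shell and the picture viewer there is one more tool, called after "Call:" by a JSON object that holds its "fn" and its "kwargs", one argument or row to a line. carry_out: Moves the arm, as the interface text tells. Its arguments: {"type":"object","properties":{"deltas":{"type":"array"},"gripper":{"type":"number"},"grip_force":{"type":"number"}},"required":["deltas"]}

```bash
ls; mkdir -p pics
cat > h.py <<'E'
import numpy as np, cv2
from station import robot, vision
from scipy.spatial.transform import Rotation as Ro
def cal(n):
    c=vision.calibration(n); return c
def Rm(c):
    o=np.array(c['orientation'],float)
    return Ro.from_euler('xyz',o,degrees=True).as_matrix() if o.size==3 else (o.reshape(3,3) if o.size==9 else None)
def K(c): return 200/np.tan(np.radians(c['fov_y']/2))
def ray(c,u,v):
    f=K(c); u=np.asarray(u,float);v=np.asarray(v,float)
    d=np.stack([(u-c['cx'])/f,-(v-c['cy'])/f,-np.ones_like(u)],-1)
    return np.array(c['eye']),d@Rm(c).T
def onplane(c,u,v,z):
    e,d=ray(c,u,v); return e+d*((z-e[2])/d[...,2])[...,None]
def cloud(c,dep):
    v,u=np.mgrid[0:400,0:640]; e,d=ray(c,u,v); return e+d*dep[...,None]
def proj(c,p):
    q=(np.asarray(p)-np.array(c['eye']))@Rm(c); f=K(c)
    return np.stack([c['cx']+f*q[...,0]/-q[...,2], c['cy']+f*q[...,1]/q[...,2]],-1)
E
python3 - <<'E'
from h import *
for n in ('top','side','wrist'):
    c=cal(n); print(c)
    im,d=vision.read_camera(n); np.savez(f'{n}0.npz',im=im,d=d); cv2.imwrite(f'pics/{n}0.png',im)
print(robot.state())
E
```

```text
pics
{'fov_y': 52.53288387360491, 'cx': 326.3176954756641, 'cy': 198.5760205882536, 'eye': array([0.32356846, 0.03039979, 1.40938483]), 'orientation': array([  8.50105453,   1.34038729, -91.16573044])}
{'fov_y': 46.35460735200354, 'cx': 318.38973412040696, 'cy': 190.66976595444555, 'eye': array([ 0.16158336, -0.90722623,  1.32850349]), 'orientation': array([ 39.37145865,   0.88396969, -22.46479032])}
{'fov_y': 58.34181739668344, 'cx': 315.9139521686707, 'cy': 193.125248293846, 'eye': array([0.05454342, 0.57780637, 0.38403209]), 'orientation': array([-17.01768113,   0.17441328,  76.29637686])}
{'clock': 0.15, 'joints': array([ 7.51704279e+01,  1.83419367e+01,  8.96902564e+01,  8.50355045e-04,
        7.20450420e+01, -1.14814367e+00]), 'joint_vel': array([ 0.12515662, -0.06894876, -0.21055302, -0.05943171,  0.02821819,
       -0.00285964]), 'joint_efforts': array([ 1.11266054e-03, -4.12775409e+01, -2.32155097e+01,  7.27435760e-02,
        4.34236997e-02, -9.08038692e-05]), 'position': array([0.13591791, 0.55830577, 0.213327  ]), 'eef_rot': array([-1.79922797e+02, -2.35602566e-03,  1.66318307e+02]), 'ft_force': array([-0.37125404,  0.31832491,  0.43632347]), 'moment': array([ 0.01261322, -0.02252635, -0.00054156]), 'grip_width': 0.09110181583646236}
```

View pics/top0.png

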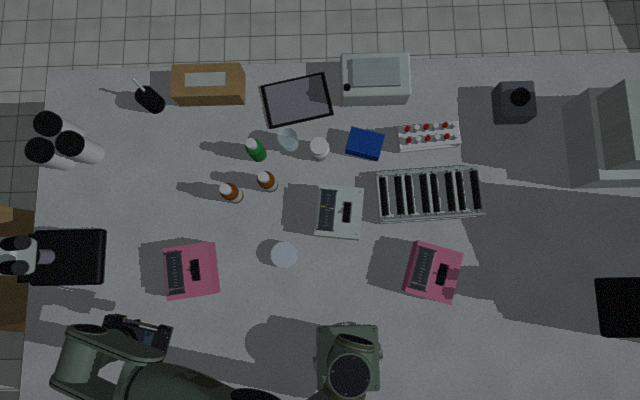

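View pics/side0.png

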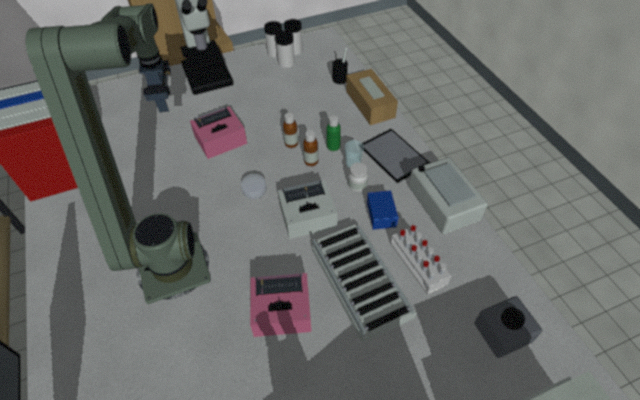

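Run:
```python
from h import *
z=np.load('top0.npz'); im,d=z['im'],z['d']; c=cal('top'); P=cloud(c,d)
print('bench z',np.median(P[330:350,480:560,2]))
def px(u,v): return P[v,u].round(3)
for n,p in dict(b1cap=(226,188),b2cap=(265,176),ctrl=(340,190),deckfoot=(430,215),dishes=(284,254),beak=(288,138),jar=(319,148)).items(): print(n,px(*p))
# controller: points with z .075-.092, in region
def rect(m,name,zc=None):
    cs,_=cv2.findContours(m.astype(np.uint8),cv2.RETR_EXTERNAL,cv2.CHAIN_APPROX_NONE)
    k=max(cs,key=cv2.contourArea)[:,0]
    q=onplane(c,k[:,0],k[:,1],zc)[:,:2]
    r=cv2.minAreaRect((q*1000).astype(np.float32)); print(name,r)
X,Y,Z=P[...,0],P[...,1],P[...,2]
v,u=np.mgrid[0:400,0:640]
m=(Z>.07)&(Z<.1)&(u>300)&(u<368)&(v>178)&(v<245); m=cv2.morphologyEx(m.astype(np.uint8),cv2.MORPH_OPEN,np.ones((5,5))); rect(m,'ctrl',.085)
m=(Z>.02)&(Z<.1)&(u>370)&(u<490)&(v>155)&(v<230); m=cv2.morphologyEx(m.astype(np.uint8),cv2.MORPH_OPEN,np.ones((5,5))); rect(m,'deck',.05)
# foot plate
m=(Z>.063)&(Z<.09)&(u>370)&(u<490)&(v>200)&(v<230); q=P[m][:,:2]; print('plate',len(q),cv2.fitLine((q*1000).astype(np.float32),cv2.DIST_L2,0,.01,.01).ravel())
# caps
for (a,b) in ((226,188),(265,176)):
    mm=(Z>.13)&(abs(u-a)<12)&(abs(v-b)<12)&(im.min(2)>120); print('cap',mm.sum(),P[mm].mean(0).round(4))
# dark rollers
hsv=cv2.cvtColor(im,cv2.COLOR_BGR2HSV)
m=((hsv[...,2]<50)&(u>376)&(u<486)&(v>165)&(v<222)).astype(np.uint8)
n,l,s,ce=cv2.connectedComponentsWithStats(m)
for i in range(1,n):
    if s[i,4]>60:
        w=onplane(c,ce[i,0],ce[i,1],.058); print('roller',s[i],w.round(4))
crop=cv2.resize(im[130:260,200:500],None,fx=2.66,fy=2.66,interpolation=cv2.INTER_CUBIC); cv2.imwrite('pics/crop0.png',crop)
```

```text
bench z -0.00029822725511940984
b1cap [0.554 0.374 0.149]
b2cap [0.59 0.25 0.15]
ctrl [0.55  0.011 0.083]
deckfoot [ 0.465 -0.292  0.032]
dishes [0.344 0.204 0.041]
beak [0.758 0.192 0.003]
jar [0.693 0.078 0.093]
ctrl ((479.99481201171875, 15.394180297851562), (147.36752319335938, 170.81446838378906), 83.23794555664062)
deck ((536.5333251953125, -290.1531066894531), (178.77734375, 354.1893310546875), 2.720430850982666)
plate 220 [ 4.4584706e-02 -9.9900562e-01  4.5659912e+02 -2.9411298e+02]
cap 84 [0.5532 0.3778 0.1491]
cap 83 [0.5864 0.2536 0.1649]
roller [469 170  13  40 300] [ 0.5449 -0.4417  0.058 ]
roller [430 173  10  39 220] [ 0.5385 -0.3051  0.058 ]
roller [444 172  12  39 279] [ 0.5409 -0.3558  0.058 ]
roller [455 172  11  38 219] [ 0.5423 -0.3907  0.058 ]
roller [405 175   9  39 227] [ 0.5348 -0.2196  0.058 ]
roller [419 174  11  39 270] [ 0.5371 -0.2705  0.058 ]
roller [379 177   9  39 237] [ 0.5311 -0.1335  0.058 ]
roller [394 176  10  39 263] [ 0.5326 -0.1851  0.058 ]
```

View pics/crop0.png

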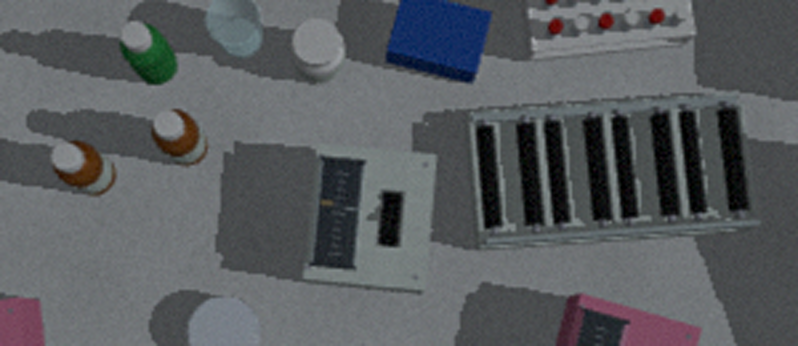

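```bash
cat >> h.py <<'E'
CO=np.array([.480,.0154]);CY=np.radians(-6.8)
DO=np.array([.5365,-.290]);DY=np.radians(2.6)
def toframe(p,o,y):
    q=np.asarray(p)[...,:2]-o; return np.stack([q[...,0]*np.cos(y)+q[...,1]*np.sin(y),-q[...,0]*np.sin(y)+q[...,1]*np.cos(y)],-1)
def toworld(p,o,y):
    p=np.asarray(p); return np.stack([p[...,0]*np.cos(y)-p[...,1]*np.sin(y),p[...,0]*np.sin(y)+p[...,1]*np.cos(y)],-1)+o
E
python3 - <<'E'
from h import *
c=cal('top')
for n,u,v in (('tab',322.9,206.3),('ptr',332.3,208.2)):
    w=onplane(c,u,v,.089); print(n,w.round(4),toframe(w,CO,CY).round(4))
wh=toworld([0,-.025],CO,CY); print('wheel',wh, 'TCP for far finger at wheel', toworld([-.052,-.025],CO,CY))
print('cradle feet',[toworld([-.07,y],DO,DY).round(4).tolist() for y in (-.129,-.043,.043,.129)])
E
```

```text
tab [0.4962 0.069  0.089 ] [0.0097 0.0552]
ptr [0.4892 0.0383 0.089 ] [0.0064 0.0238]
wheel [ 0.4770399  -0.00942414] TCP for far finger at wheel [ 0.42540569 -0.00326713]
cradle feet [[0.4724, -0.422], [0.4685, -0.3361], [0.4646, -0.2502], [0.4607, -0.1643]]
```

Call:
{"fn": "carry_out", "kwargs": {
  "deltas": [
    [1.8,-3.5,0,-0.12],
    [1.8,-3.5,0,-0.12],
    [1.8,-3.5,0,-0.12],
    [1.8,-3.5,0,-0.12],
    [1.8,-3.5,0,-0.12],
    [1.8,-3.5,0,-0.12],
    [1.8,-3.5,0,-0.12],
    [1.8,-3.5,0,-0.12],
    [1.8,-3.5,0,-0.12],
    [1.8,-3.5,0,-0.12],
    [1.8,-3.5,0,-0.12],
    [1.8,-3.5,0,-0.12]
  ],
  "gripper": 1
}}

```text
clock: 1.15
position: [0.352, 0.1247, 0.2094]
eef_rot: [-180.0, -0.0, 80.9]
ft_force: [0.7, 1.0, -0.7]
grip_width: 0.0914
```

Call:
{"fn": "carry_out", "kwargs": {
  "deltas": [
    [1.8,-3.2,0,0.02],
    [1.8,-3.2,0,0.02],
    [1.8,-3.2,0,0],
    [1.8,-3.2,0,0],
    [0,0,0,0],
    [0,0,0,0]
  ]
}}

```text
clock: 1.65
position: [0.4278, -0.0177, 0.2093]
eef_rot: [179.9, 0.0, 82.3]
ft_force: [-0.7, -0.5, 0.5]
grip_width: 0.0908
```

Run:
```python
from h import *
c=cal('wrist'); im,d=vision.read_camera('wrist'); s=robot.state(); print(s['position'],s['eef_rot'],c)
np.savez('w1.npz',im=im,d=d); cv2.imwrite('pics/w1.png',im)
P=cloud(c,d)
X,Y,Z=P[...,0],P[...,1],P[...,2]
# controller top rectangle from depth
m=((Z>.075)&(Z<.1)&(X>.35)).astype(np.uint8); cs,_=cv2.findContours(m,cv2.RETR_EXTERNAL,cv2.CHAIN_APPROX_NONE)
k=max(cs,key=cv2.contourArea)[:,0]; q=onplane(c,k[:,0],k[:,1],.085)[:,:2]; print(cv2.minAreaRect((q*1000).astype(np.float32)))
print(proj(c,np.r_[toworld([0,-.025],CO,CY),.099]),proj(c,np.r_[toworld([-.05,.04],CO,CY),.089]))
im,d=vision.read_camera('top');cv2.imwrite('pics/top1.png',im)
```

```text
[ 0.42791693 -0.01744755  0.20927198] [1.79835614e+02 6.87370016e-02 8.24013283e+01] {'fov_y': 58.34181739668344, 'cx': 315.9139521686707, 'cy': 193.125248293846, 'eye': array([0.43811475, 0.06458219, 0.38000918]), 'orientation': array([-17.14870086,  -0.09157689,  -7.70346872])}
((478.828857421875, 15.571022033691406), (150.16517639160156, 170.13287353515625), 83.21924591064453)
[375.54410384 171.04940427] [312.07771389  87.82910229]
```

View pics/w1.png

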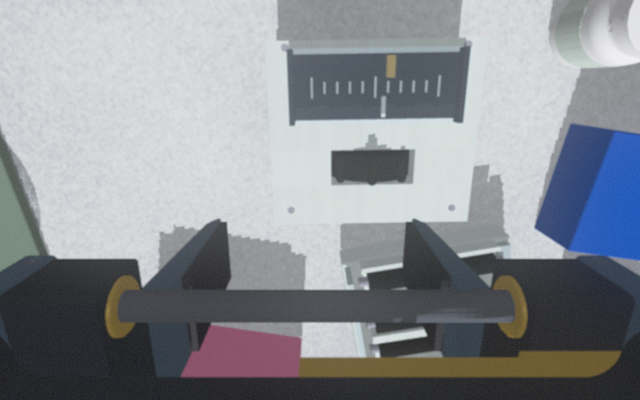

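View pics/top1.png

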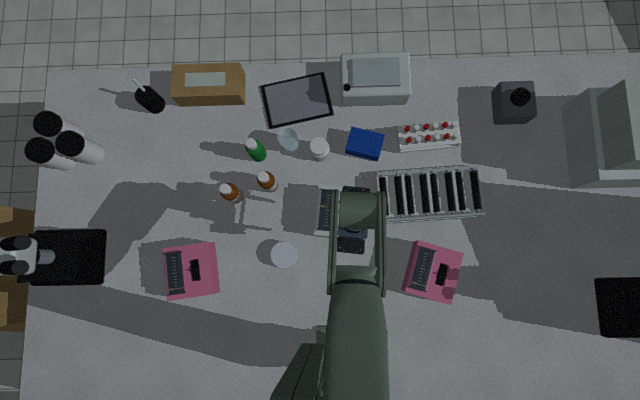

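Call:
{"fn": "carry_out", "kwargs": {
  "deltas": [
    [0.9,1.3,-2,0.014],
    [0,0,-3,0],
    [0,0,-3,0],
    [0,0,-1.4,0],
    [0,0,0,0],
    [0,0,0,0]
  ]
}}

```text
clock: 2.25
position: [0.4339, 0.0055, 0.1143]
eef_rot: [179.6, -0.1, 84.0]
ft_force: [0.7, 0.8, 0.2]
grip_width: 0.0912
```

```bash
sed -i 's/^CO=.*;/CO=np.array([.4793,.0155]);/' h.py
cat >> h.py <<'E'
def ptr(save=None):
    c=cal('wrist'); im,d=vision.read_camera('wrist')
    if save: cv2.imwrite(save,im)
    s=robot.state(); print('tcp',s['position'].round(4),s['eef_rot'].round(1),'F',s['ft_force'].round(1)); print('tcp in ctrl',toframe(s['position'],CO,CY).round(4))
    # rectify scale to ctrl frame at z=.089, 5 px/mm : x -60..60, y 20..60
    g=np.stack(np.meshgrid(np.arange(-60,60,.2),np.arange(20,60,.2)),-1)/1000
    w=toworld(g,CO,CY); q=proj(c,np.dstack([w,np.full(w.shape[:2],.089)])).astype(np.float32)
    r=cv2.remap(im,q[...,0],q[...,1],cv2.INTER_LINEAR)[::-1]
    if save: cv2.imwrite(save.replace('.png','s.png'),r)
    return r
def where(r):
    a=r.astype(int); y=60-np.arange(r.shape[0])*.2; x=-60+np.arange(r.shape[1])*.2
    tab=(a[...,2]-a[...,0]>40)&(a[...,2]>90)
    ys,xs=np.nonzero(tab); t=np.median(x[xs]) if len(xs) else None
    band=(y>26.5)&(y<31)   # pointer only, below ticks
    g=a[band].min(2).mean(0); i=np.where(abs(x)<55)[0]; j=i[np.argmax(g[i])]; k=slice(max(j-8,0),j+9); wt=np.clip(g[k]-np.median(g),0,None)
    p=(x[k]*wt).sum()/wt.sum()
    print('tab',t,len(xs),'ptr',round(p,1),'peak',round(g[j]),'bg',round(np.median(g)),'value',round((p+50)/41.7,3))
E
python3 -c "
from h import *
where(ptr('pics/w2.png'))"
```

```text
tcp [0.4339 0.0055 0.1145] [ 1.796e+02 -1.000e-01  8.400e+01] F [ 0.5 -0.2 -1.1]
tcp in ctrl [-0.0439 -0.0153]
tab 11.200000000000003 1695 ptr 6.5 peak 171 bg 90 value 1.355
```

View pics/w2s.png

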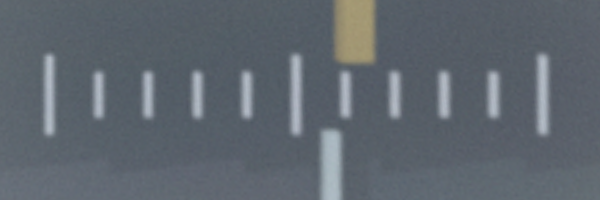

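Call:
{"fn": "carry_out", "kwargs": {
  "deltas": [
    [0.3,-1.0,0,-0.014],
    [0,0,0,0],
    [0,0,0,0],
    [0,0,0,0]
  ]
}}

```text
clock: 2.63
position: [0.4397, -0.0045, 0.1186]
eef_rot: [179.1, -0.1, 83.3]
ft_force: [0.1, 0.3, 0.2]
grip_width: 0.0912
```

Call:
{"fn": "carry_out", "kwargs": {
  "deltas": [
    [-0.15,0,-1.2,0],
    [0,0,-1.0,0],
    [0,0,-0.2,0],
    [0,0,0,0]
  ]
}}

```text
clock: 2.97
position: [0.4406, -0.0052, 0.0968]
eef_rot: [178.7, -0.2, 83.2]
ft_force: [-0.5, 0.9, -0.2]
grip_width: 0.0909
```

Call:
{"fn": "carry_out", "kwargs": {
  "deltas": [
    [0,0,-0.25,0],
    [-0.4,0.05,0,0],
    [-0.4,0.05,0,0],
    [-0.4,0.05,0,0],
    [-0.4,0.05,0,0],
    [-0.4,0.05,0,0],
    [-0.4,0.05,0,0]
  ]
}}

```text
clock: 3.55
position: [0.4191, -0.0024, 0.0972]
eef_rot: [178.1, -0.2, 83.1]
ft_force: [0.2, -0.2, -0.6]
grip_width: 0.0909
```

```bash
python3 -c "
from h import *
where(ptr('pics/w3.png'))"
```

```text
tcp [ 0.4178 -0.0023  0.097 ] [178.2  -0.2  83.2] F [-0.2 -0.1 -0.3]
tcp in ctrl [-0.059  -0.0249]
tab 11.400000000000006 1692 ptr 0.9 peak 170 bg 89 value 1.22
```

Call:
{"fn": "carry_out", "kwargs": {
  "deltas": [
    [0,0,1.0,0],
    [0.7,-0.08,0,0],
    [0.6,-0.08,0,0],
    [0,0,0,0],
    [0,0,0,0]
  ]
}}

```text
clock: 4.02
position: [0.4286, -0.0037, 0.1059]
eef_rot: [178.5, -0.2, 83.2]
ft_force: [-0.8, 0.9, 0.3]
grip_width: 0.0911
```

Call:
{"fn": "carry_out", "kwargs": {
  "deltas": [
    [0.3,0,-0.6,0],
    [0,0,-0.5,0],
    [0,0,-0.2,0],
    [0,0,0,0]
  ]
}}

```text
clock: 4.35
position: [0.432, -0.0037, 0.0909]
eef_rot: [178.6, -0.2, 83.2]
ft_force: [-1.4, -0.2, 8.8]
grip_width: 0.0912
```

Call:
{"fn": "carry_out", "kwargs": {
  "deltas": [
    [0,0,0.1,0],
    [-0.4,0.05,0,0],
    [-0.4,0.05,-0.05,0],
    [-0.4,0.05,-0.05,0],
    [-0.4,0.05,-0.05,0],
    [-0.3,0.04,0,0]
  ]
}}

```text
clock: 4.85
position: [0.4153, -0.0016, 0.09]
eef_rot: [178.2, -0.2, 83.2]
ft_force: [3.4, 0.2, -0.1]
grip_width: 0.0915
```

```bash
python3 -c "
from h import *
where(ptr('pics/w4.png'))"
```

```text
tcp [ 0.4145 -0.0015  0.09  ] [178.2  -0.2  83.2] F [ 1.4  0.5 -0.2]
tcp in ctrl [-0.0623 -0.0245]
tab 11.799999999999997 1681 ptr -12.8 peak 171 bg 88 value 0.892
```

Call:
{"fn": "carry_out", "kwargs": {
  "deltas": [
    [0,0,1.3,0],
    [1.2,-0.15,0,0],
    [1.2,-0.15,0,0],
    [0.7,-0.08,0,0],
    [0,0,0,0],
    [0,0,0,0]
  ]
}}

```text
clock: 5.4
position: [0.4437, -0.0052, 0.1011]
eef_rot: [178.8, -0.2, 83.2]
ft_force: [-0.6, -0.1, 0.5]
grip_width: 0.091
```

Call:
{"fn": "carry_out", "kwargs": {
  "deltas": [
    [0.35,0,-0.4,0],
    [0,0,-0.4,0],
    [-0.4,0.05,0,0],
    [-0.4,0.05,-0.05,0],
    [-0.4,0.05,-0.05,0],
    [-0.4,0.05,-0.05,0],
    [-0.4,0.05,-0.05,0],
    [-0.4,0.05,-0.05,0],
    [-0.4,0.05,-0.05,0],
    [-0.3,0.05,-0.05,0]
  ]
}}

```text
clock: 6.23
position: [0.4193, -0.0016, 0.0899]
eef_rot: [178.1, -0.2, 83.2]
ft_force: [4.2, -1.3, -0.5]
grip_width: 0.0911
```

```bash
python3 -c "
from h import *
where(ptr('pics/w5.png'))"
```

```text
tcp [ 0.4184 -0.0015  0.0897] [178.2  -0.2  83.2] F [ 1.4 -1.   2.8]
tcp in ctrl [-0.0585 -0.0241]
tab 11.600000000000009 1692 ptr -38.1 peak 173 bg 88 value 0.285
```

Call:
{"fn": "carry_out", "kwargs": {
  "deltas": [
    [0,0,1.3,0],
    [1.2,-0.15,0,0],
    [1.2,-0.15,0,0],
    [0.9,-0.08,0,0],
    [0,0,0,0],
    [0,0,0,0]
  ]
}}

```text
clock: 6.78
position: [0.4473, -0.0048, 0.0989]
eef_rot: [179.2, -0.2, 83.2]
ft_force: [0.2, 0.7, 0.1]
grip_width: 0.0914
```

Call:
{"fn": "carry_out", "kwargs": {
  "deltas": [
    [0.3,0,-0.4,0],
    [0,0,-0.3,0],
    [-0.4,0.05,0,0],
    [-0.4,0.05,-0.05,0],
    [-0.4,0.05,-0.05,0],
    [-0.3,0.03,-0.05,0],
    [-0.3,0.03,0,0]
  ]
}}

```text
clock: 7.37
position: [0.4368, -0.0032, 0.0905]
eef_rot: [178.5, -0.2, 83.2]
ft_force: [2.5, -1.2, 0.1]
grip_width: 0.0912
```

```bash
python3 -c "
from h import *
where(ptr('pics/w6.png'))"
```

```text
tcp [ 0.436  -0.0031  0.0906] [178.5  -0.2  83.2] F [ 2.3 -0.1  5.4]
tcp in ctrl [-0.0408 -0.0236]
tab 11.400000000000006 1785 ptr -48.9 peak 173 bg 88 value 0.026
```

Call:
{"fn": "carry_out", "kwargs": {
  "deltas": [
    [-0.2,0.02,0,0],
    [-0.2,0.02,0,0],
    [0,0,0,0]
  ]
}}

```text
clock: 7.67
position: [0.4356, -0.003, 0.0909]
eef_rot: [177.9, -0.2, 83.2]
ft_force: [2.7, 0.0, -0.4]
grip_width: 0.0914
```

```bash
python3 -c "
from h import *
where(ptr('pics/w7.png'))"
```

```text
tcp [ 0.4355 -0.003   0.0909] [178.   -0.2  83.2] F [ 4.3 -0.4 -0.2]
tcp in ctrl [-0.0413 -0.0235]
tab 11.600000000000009 1754 ptr -50.1 peak 173 bg 88 value -0.002
```

Call:
{"fn": "carry_out", "kwargs": {
  "deltas": [
    [0,0,2,0],
    [0,0.5,4,-0.12],
    [0,1,4,-0.12],
    [0.3,1,4,-0.12],
    [0.5,1,2,-0.12],
    [0.5,1,0,-0.12],
    [0.5,1,0,-0.12],
    [0.5,1,0,-0.12],
    [0.5,1,0,-0.12],
    [0.5,1,0,-0.12],
    [0.5,1,0,-0.12],
    [0.5,1,0,-0.12]
  ]
}}

```text
clock: 8.72
position: [0.4498, 0.1054, 0.2488]
eef_rot: [-179.6, 1.7, 4.6]
ft_force: [-0.2, -0.0, 0.6]
grip_width: 0.0914
```

```bash
cat >> h.py <<'E'
def caps():
    c=cal('top'); im,d=vision.read_camera('top'); P=cloud(c,d); Z=P[...,2]
    hsv=cv2.cvtColor(im,cv2.COLOR_BGR2HSV)
    am=((hsv[...,0]<20)&(hsv[...,1]>120)&(hsv[...,2]>50)&(P[...,0]<.8)&(P[...,1]<.7)).astype(np.uint8)
    n,l,s,ce=cv2.connectedComponentsWithStats(am)
    for i in range(1,n):
        if s[i,4]>40:
            u,v=ce[i].astype(int); w=np.zeros_like(am); w[max(v-22,0):v+22,max(u-22,0):u+22]=1
            m=(w>0)&(im.min(2)>100)&(hsv[...,1]<50)&(Z>.12)&(Z<.18)
            ys,xs=np.nonzero(m)
            if len(xs)==0: print('amber no cap',ce[i],P[v,u].round(3),s[i]); continue
            (cx,cy),r=cv2.minEnclosingCircle(np.stack([xs,ys],1).astype(np.float32))
            a=onplane(c,cx,cy,.147); b=onplane(c,xs.mean(),ys.mean(),.147); print('bottle px',ce[i].round(),'n',len(xs),'r',round(r,1),a.round(4),b.round(4))
    return im
E
python3 -c "
from h import *
im=caps(); cv2.imwrite('pics/t2.png',im); s=robot.state(); print(s['position'],s['eef_rot'])"
```

```text
bottle px [231. 193.] n 92 r 5.8 [0.5523 0.3786 0.147 ] [0.5534 0.3789 0.147 ]
[0.45058381 0.10684891 0.24848659] [-179.50790349    1.68961383    4.36072683]
```

Call:
{"fn": "carry_out", "kwargs": {
  "deltas": [
    [2.5,2.7,0.5,-0.02],
    [2.5,2.7,0.5,0],
    [2.5,2.7,0,0],
    [2.5,2.7,0,0],
    [1.5,1.6,0,0],
    [0,0,0,0],
    [0,0,0,0]
  ]
}}

```text
clock: 9.35
position: [0.5553, 0.2317, 0.251]
eef_rot: [180.0, 3.7, 4.2]
ft_force: [-0.4, 0.0, 0.0]
grip_width: 0.0916
```

```bash
cat >> h.py <<'E'
def wcap(save):
    c=cal('wrist'); im,d=vision.read_camera('wrist'); cv2.imwrite(save,im); P=cloud(c,d); Z=P[...,2]
    s=robot.state(); print('tcp',s['position'].round(4),s['eef_rot'].round(1))
    hsv=cv2.cvtColor(im,cv2.COLOR_BGR2HSV)
    m=((Z>.142)&(Z<.158)&(hsv[...,1]<60)&(im.min(2)>90)).astype(np.uint8)
    n,l,st,ce=cv2.connectedComponentsWithStats(m)
    for i in range(1,n):
        if st[i,4]>200:
            ys,xs=np.nonzero(l==i); (cx,cy),r=cv2.minEnclosingCircle(np.stack([xs,ys],1).astype(np.float32))
            a=onplane(c,cx,cy,.15); print('cap',st[i],a.round(4),onplane(c,ce[i,0],ce[i,1],.15).round(4))
E
python3 -c "
from h import *
wcap('pics/w8.png')"
```

```text
tcp [0.5551 0.2315 0.2508] [180.    3.7   4.2]
cap [ 263  116   44   46 1565] [0.5902 0.2575 0.15  ] [0.5904 0.2572 0.15  ]
cap [ 104  152   48   43 1559] [0.5551 0.3774 0.15  ] [0.5544 0.3777 0.15  ]
```

View pics/w8.png

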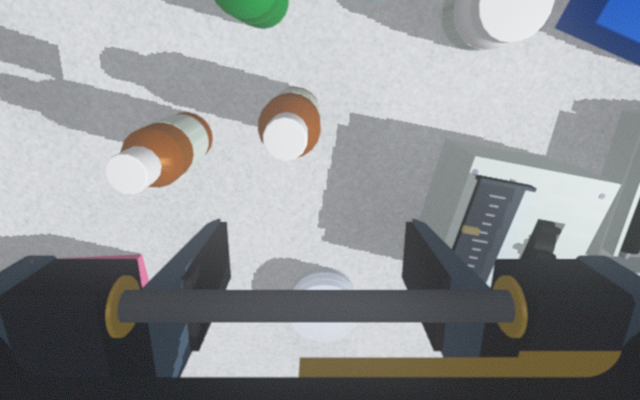

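Call:
{"fn": "carry_out", "kwargs": {
  "deltas": [
    [1.6,1.1,0,-0.02],
    [1.3,1.0,0,-0.01],
    [0.3,0.2,0,0],
    [0,0,0,0]
  ]
}}

```text
clock: 9.73
position: [0.5819, 0.2495, 0.2507]
eef_rot: [179.8, 4.3, 2.5]
ft_force: [-0.5, 0.0, -0.0]
grip_width: 0.0911
```

Call:
{"fn": "carry_out", "kwargs": {
  "deltas": [
    [0.5,0.5,-2.5,0],
    [0.4,0.3,-3,0],
    [0,0,-3,0],
    [0,0,-1,0],
    [0,0,0,0]
  ]
}}

```text
clock: 10.15
position: [0.5861, 0.2517, 0.1571]
eef_rot: [179.7, 4.2, 2.5]
ft_force: [-0.9, 0.3, 1.2]
grip_width: 0.091
```

Call:
{"fn": "carry_out", "kwargs": {
  "deltas": [
    [0.3,0.4,-1.2,0],
    [0.2,0.2,-1.2,0],
    [0,0,-1,0],
    [0,0,-0.4,0],
    [0,0,0,0]
  ]
}}

```text
clock: 10.57
position: [0.5923, 0.2575, 0.1208]
eef_rot: [179.8, 3.9, 2.5]
ft_force: [0.2, -0.4, 1.0]
grip_width: 0.0913
```

Call:
{"fn": "carry_out", "kwargs": {
  "deltas": [
    [0,0,0,0],
    [0,0,0,0],
    [0,0,0,0],
    [0,0,0,0],
    [0,0,0,0],
    [0,0,0,0],
    [0,0,0,0],
    [0,0,0,0],
    [0,0,0,0],
    [0,0,0,0]
  ],
  "gripper": 0.2,
  "grip_force": 15
}}

```text
clock: 11.4
position: [0.5938, 0.2582, 0.1236]
eef_rot: [179.9, 3.6, 2.5]
ft_force: [-0.8, -0.4, -0.3]
grip_width: 0.0335
```

Call:
{"fn": "carry_out", "kwargs": {
  "deltas": [
    [0,0,1.5,0],
    [0,0,2.5,0],
    [0,0,3,0],
    [0,0,3,0],
    [0,0,2.5,0],
    [0,0,0,0]
  ]
}}

```text
clock: 11.9
position: [0.5893, 0.2563, 0.2464]
eef_rot: [179.6, 4.5, 2.5]
ft_force: [2.0, 0.6, -1.8]
grip_width: 0.033
```

Call:
{"fn": "carry_out", "kwargs": {
  "deltas": [
    [-0.3,-1.5,1,0],
    [-0.9,-3,1,0],
    [-0.9,-3.5,0,0],
    [-0.9,-3.5,0,0],
    [-0.9,-3.5,0,0],
    [-0.9,-3.5,0,0],
    [-0.9,-3.5,0,0],
    [-0.9,-3.5,0,0],
    [-0.9,-3.5,0,0],
    [-0.9,-3.5,0,0],
    [-0.9,-3,0,0],
    [-0.9,-1.5,0,0]
  ]
}}

```text
clock: 12.9
position: [0.4697, -0.1307, 0.2488]
eef_rot: [179.5, 6.1, 3.0]
ft_force: [-0.1, -0.6, -2.9]
grip_width: 0.0337
```

Call:
{"fn": "carry_out", "kwargs": {
  "deltas": [
    [0,0,0,0],
    [0,0,0,0]
  ]
}}

```text
clock: 13.07
position: [0.465, -0.1347, 0.2462]
eef_rot: [179.5, 6.5, 2.6]
ft_force: [0.4, 0.2, -2.1]
grip_width: 0.0337
```

Call:
{"fn": "carry_out", "kwargs": {
  "deltas": [
    [0.8,-1.2,0,0],
    [0.6,-1.0,0,0],
    [0.2,-0.3,0,0],
    [0,0,0,0],
    [0,0,0,0]
  ]
}}

```text
clock: 13.48
position: [0.4828, -0.1601, 0.2435]
eef_rot: [179.6, 6.7, 2.8]
ft_force: [-0.3, 0.2, -3.0]
grip_width: 0.0335
```

```bash
python3 -c "
from h import *
s=robot.state(); print(s['position'],s['eef_rot'],s['joints'],toframe(s['position'],DO,DY))
im,d=vision.read_camera('side'); cv2.imwrite('pics/s1.png',cv2.resize(im[130:330,200:460],None,fx=3,fy=3))"
```

```text
[ 0.48284521 -0.16007127  0.24349729] [179.61584413   6.65315358   2.75781282] [-17.85706189  14.61195919  90.93820932  -2.7348024   80.55640383
  69.95551893] [-0.0477056   0.13222892]
```

View pics/s1.png

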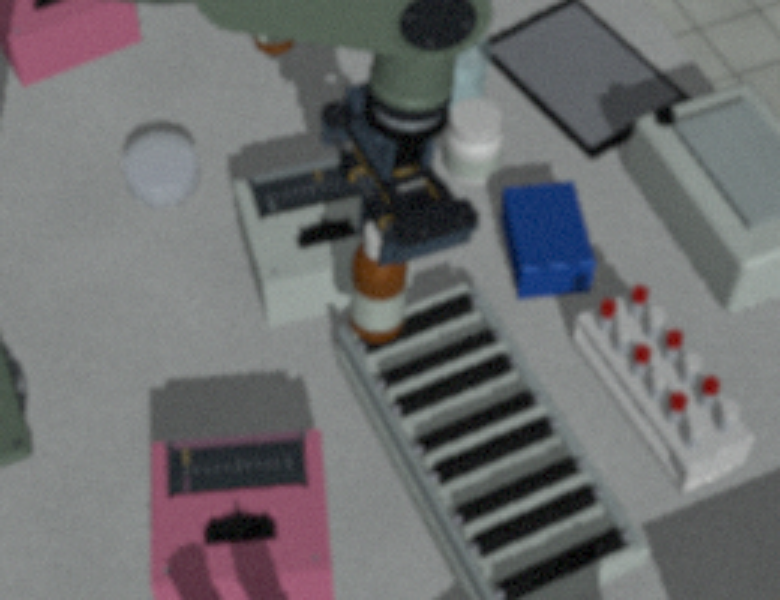

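Call:
{"fn": "carry_out", "kwargs": {
  "deltas": [
    [0.6,-0.2,-1,0],
    [0.4,-0.1,-1.5,0],
    [0,0,-1.5,0],
    [0,0,-1.0,0],
    [0,0,-0.3,0],
    [0,0,0,0]
  ]
}}

```text
clock: 14.03
position: [0.4955, -0.1608, 0.1861]
eef_rot: [179.6, 6.5, 3.0]
ft_force: [0.7, -0.3, -3.6]
grip_width: 0.034
```

Call:
{"fn": "carry_out", "kwargs": {
  "deltas": [
    [0,-0.2,-0.3,0],
    [0,0,-0.3,0],
    [0,0,-0.2,0],
    [0,0,0,0]
  ]
}}

```text
clock: 14.37
position: [0.4981, -0.1637, 0.1825]
eef_rot: [179.4, 6.1, 3.1]
ft_force: [0.8, -1.1, -1.8]
grip_width: 0.0338
```

Call:
{"fn": "carry_out", "kwargs": {
  "deltas": [
    [1,0.05,-0.1,0],
    [1,0.05,-0.1,0],
    [1,0.05,-0.1,0],
    [1,0.05,-0.1,0],
    [0.5,0,-0.1,0]
  ],
  "grip_force": 6
}}

```text
clock: 14.78
position: [0.5483, -0.1617, 0.1794]
eef_rot: [179.4, 5.8, 3.0]
ft_force: [-0.5, 0.8, -0.0]
grip_width: 0.0337
```

```bash
python3 -c "
from h import *
s=robot.state(); print(s['position'],s['eef_rot'],toframe(s['position'],DO,DY),s['ft_force'])
im,d=vision.read_camera('wrist'); cv2.imwrite('pics/w9.png',im)"
```

```text
[ 0.54830165 -0.16169348  0.17944684] [179.35573492   5.84555603   3.00454373] [0.01760987 0.12763908] [-0.52692716  0.7977661  -0.01379954]
```

View pics/w9.png

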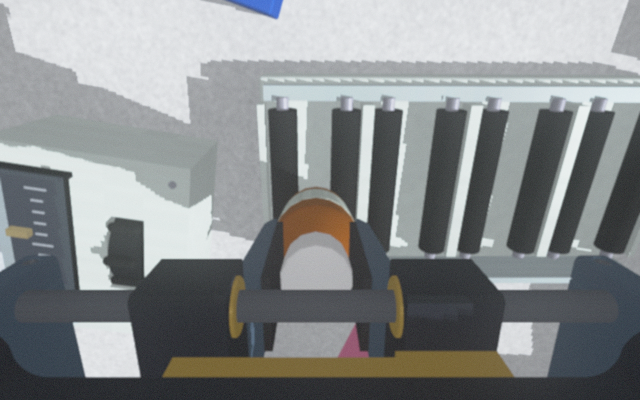

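```bash
python3 -c "
from h import *
c=cal('wrist'); s=robot.state(); p=s['position']; g=p+np.array([-.002,0,.019]); print(c['eye'],c['orientation'])
for th in (-20,-10,0,10,20,30):
    a=np.array([np.sin(np.radians(th)),0,np.cos(np.radians(th))])
    print(th,[proj(c,g+a*(h-.141)).round().tolist() for h in (.15,.122,.10,0)], (g-a*.141).round(3))
"
```

```text
[ 0.64853093 -0.15493192  0.3407465 ] [-22.87696714  -0.71802419 -86.94100295]
-20 [[315.0, 290.0], [315.0, 242.0], [316.0, 212.0], [317.0, 118.0]] [ 0.595 -0.162  0.066]
-10 [[315.0, 288.0], [315.0, 247.0], [315.0, 221.0], [315.0, 146.0]] [ 0.572 -0.162  0.059]
0 [[315.0, 285.0], [315.0, 252.0], [314.0, 232.0], [313.0, 173.0]] [ 0.547 -0.162  0.057]
10 [[315.0, 282.0], [314.0, 258.0], [314.0, 243.0], [312.0, 201.0]] [ 0.523 -0.162  0.059]
20 [[316.0, 279.0], [314.0, 264.0], [313.0, 254.0], [311.0, 229.0]] [ 0.499 -0.162  0.066]
30 [[316.0, 275.0], [314.0, 270.0], [313.0, 267.0], [309.0, 257.0]] [ 0.477 -0.162  0.076]
```

Call:
{"fn": "carry_out", "kwargs": {
  "deltas": [
    [0,0,0,0],
    [0,0,0,0],
    [0,0,0.6,0],
    [0,0,0.6,0],
    [-0.8,0,0.2,0],
    [-1,-0.05,0,0],
    [-1,-0.05,0,0],
    [-1,-0.05,0,0],
    [-0.6,0,0,0],
    [0,0,0,0],
    [0,0,0,0]
  ],
  "grip_force": 30
}}

```text
clock: 15.75
position: [0.4973, -0.1633, 0.1928]
eef_rot: [179.4, 6.1, 3.0]
ft_force: [0.1, 0.3, -2.3]
grip_width: 0.0333
```

```bash
cat >> h.py <<'E'
def lean(save,gh=.141):
    c=cal('wrist'); im,d=vision.read_camera('wrist'); cv2.imwrite(save,im); s=robot.state(); p=s['position']
    print('tcp',p.round(4),s['eef_rot'].round(1),'deck',toframe(p,DO,DY).round(4),'F',s['ft_force'].round(1),s['grip_width'].round(4))
    P=cloud(c,d); hsv=cv2.cvtColor(im,cv2.COLOR_BGR2HSV); q=toframe(P[...,:2],DO,DY)
    m=(hsv[...,0]<20)&(hsv[...,1]>120)&(hsv[...,2]>50)&(d>0)&(abs(q[...,1]-toframe(p,DO,DY)[1])<.012)&(P[...,2]>.045)
    a=np.c_[q[m][:,0],P[m][:,2]]; print('n',len(a))
    if len(a)>30:
        l=cv2.fitLine(a.astype(np.float32),cv2.DIST_HUBER,0,.001,.001).ravel(); print('body front line: lean from vertical',round(np.degrees(np.arctan2(l[0],l[1])),1),'x',a[:,0].min().round(3),a[:,0].max().round(3),'z',a[:,1].min().round(3),a[:,1].max().round(3))
E
python3 -c "
from h import *
lean('pics/w10.png')"
```

```text
Traceback (most recent call last):
  File "h.py", line 71, in lean
    print('tcp',p.round(4),s['eef_rot'].round(1),'deck',toframe(p,DO,DY).round(4),'F',s['ft_force'].round(1),s['grip_width'].round(4))
                                                                                                             ^^^^^^^^^^^^^^^^^^^^^
AttributeError: 'float' object has no attribute 'round'
```

```bash
sed -i "s/,s\['grip_width'\].round(4))/)/" h.py; python3 -c "
from h import *
lean('pics/w10.png')"
```

```text
tcp [ 0.4979 -0.1633  0.1928] [179.4   6.1   3. ] deck [-0.0328  0.1283] F [ 0.4 -0.4 -2.4]
n 1172
body front line: lean from vertical 164.1 x -0.032 0.003 z 0.147 0.297
```

Call:
{"fn": "carry_out", "kwargs": {
  "deltas": [
    [0.5,0.02,-0.2,0],
    [0.4,0.02,-0.5,0],
    [0.3,0,-0.5,0],
    [0.6,0.03,-0.3,0],
    [0.6,0.03,-0.3,0],
    [0.6,0.03,-0.3,0],
    [0.6,0.03,-0.3,0],
    [0.6,0.03,-0.3,0]
  ],
  "grip_force": 8
}}

```text
clock: 16.52
position: [0.5499, -0.1611, 0.1669]
eef_rot: [179.3, 5.4, 3.0]
ft_force: [0.7, 0.7, 1.4]
grip_width: 0.0338
```

```bash
sed -i "s/(P\[...,2\]>.045)/(P[...,2]>.045)\&(P[...,2]<p[2]+.01)/" h.py; python3 -c "
from h import *
lean('pics/w11.png')"
```

```text
tcp [ 0.5511 -0.161   0.1662] [179.3   5.3   3. ] deck [0.0204 0.1282] F [3.2 1.4 3. ]
n 518
body front line: lean from vertical 0.2 x 0.016 0.023 z 0.14 0.156
```

View pics/w11.png

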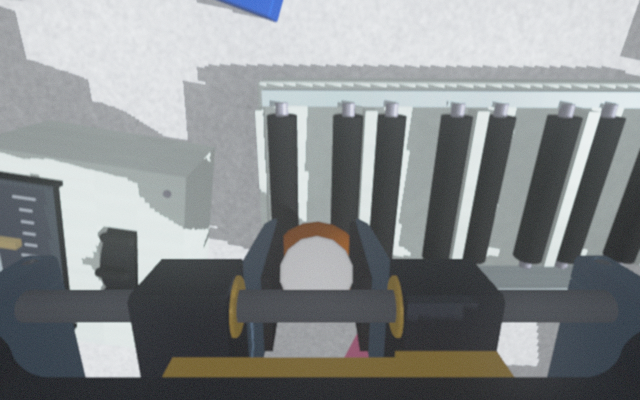

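Call:
{"fn": "carry_out", "kwargs": {
  "deltas": [
    [0.9,0.04,-0.5,0],
    [0.9,0.04,-0.5,0],
    [0.9,0.04,-0.5,0],
    [0.9,0.04,-0.5,0],
    [0.8,0.04,-0.8,0],
    [0.8,0.04,-0.8,0],
    [0.8,0.04,-0.8,0]
  ]
}}

```text
clock: 17.15
position: [0.6138, -0.1577, 0.1155]
eef_rot: [179.3, 5.8, 3.0]
ft_force: [-1.1, 0.8, 0.1]
grip_width: 0.0344
```

```bash
python3 -c "
from h import *
lean('pics/w12.png')
im,d=vision.read_camera('side'); cv2.imwrite('pics/s2.png',cv2.resize(im[150:310,220:430],None,fx=3,fy=3))"
```

```text
tcp [ 0.615  -0.1574  0.1134] [179.4   5.8   3.1] deck [0.0844 0.1289] F [ 2.6  0.5 -1.2]
n 0
```

View pics/s2.png

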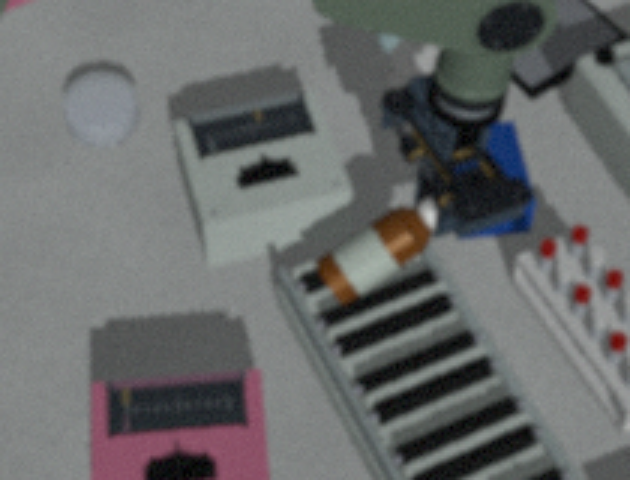

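Call:
{"fn": "carry_out", "kwargs": {
  "deltas": [
    [0.6,0.03,-0.8,0],
    [0.5,0.02,-0.8,0],
    [0.4,0.02,-0.8,0],
    [0.2,0.01,-0.8,0],
    [0.1,0,-0.8,0],
    [0,0,0,0]
  ]
}}

```text
clock: 17.75
position: [0.6347, -0.157, 0.0707]
eef_rot: [179.3, 5.7, 3.1]
ft_force: [-0.1, 0.3, -1.2]
grip_width: 0.034
```

Call:
{"fn": "carry_out", "kwargs": {
  "deltas": [
    [0,0,-0.4,0],
    [0,0,-0.4,0],
    [0,0,-0.2,0],
    [0,0,0,0]
  ]
}}

```text
clock: 18.08
position: [0.636, -0.1574, 0.0613]
eef_rot: [179.3, 5.4, 3.0]
ft_force: [-0.9, 1.4, 2.1]
grip_width: 0.0341
```

```bash
cat >> h.py <<'E'
def lying(yd,n='side'):
    # deck-frame cloud of amber/label/cap for cradle at y=yd
    c=cal(n); im,d=vision.read_camera(n); P=cloud(c,d); q=toframe(P[...,:2],DO,DY)
    hsv=cv2.cvtColor(im,cv2.COLOR_BGR2HSV)
    am=(hsv[...,0]<20)&(hsv[...,1]>110)&(hsv[...,2]>40)&(d>0)&(abs(q[...,1]-yd)<.05)&(P[...,2]>.05)&(P[...,2]<.25)&(abs(q[...,0])<.2)
    a=np.c_[q[am],P[am][:,2]]; print(n,'amber n',len(a))
    if len(a): print('x',np.percentile(a[:,0],[1,99]).round(4),'y',np.percentile(a[:,1],[2,50,98]).round(4))
    for lo in np.arange(-.09,.06,.02):
        b=a[(a[:,0]>lo)&(a[:,0]<lo+.02)]
        if len(b)>3: print(round(lo+.01,3),'ztop',np.percentile(b[:,2],95).round(4),'ymid',((b[:,1].min()+b[:,1].max())/2).round(4),len(b))
    return im
E
python3 -c "
from h import *
s=robot.state(); print(s['position'],toframe(s['position'],DO,DY),s['ft_force'])
lying(.129); lying(.129,'top')"
```

```text
[ 0.63601604 -0.1573794   0.06134549] [0.10542966 0.12796973] [-0.93700824  1.40748888  2.05259117]
side amber n 322
x [-0.0363  0.0876] y [0.0993 0.1156 0.1448]
-0.04 ztop 0.1036 ymid 0.1262 78
-0.02 ztop 0.1054 ymid 0.122 71
0.04 ztop 0.1045 ymid 0.1191 48
0.06 ztop 0.1044 ymid 0.1207 96
top amber n 0
```

Call:
{"fn": "carry_out", "kwargs": {
  "deltas": [
    [-0.6,-0.03,0,0],
    [-0.6,-0.03,0,0],
    [-0.6,-0.03,0,0],
    [-0.6,-0.03,0,0],
    [-0.5,-0.02,0,0],
    [-0.3,0,0,0],
    [0,0,0,0]
  ],
  "grip_force": 12
}}

```text
clock: 18.77
position: [0.6008, -0.1589, 0.0619]
eef_rot: [179.2, 5.3, 3.0]
ft_force: [1.3, 0.2, -1.4]
grip_width: 0.0338
```

```bash
python3 -c "
from h import *
s=robot.state(); print(s['position'],s['eef_rot'],toframe(s['position'],DO,DY),s['ft_force'])
lying(.129)"
```

```text
[ 0.60082566 -0.15894902  0.06187316] [179.24148179   5.26987239   2.99835513] [0.07020431 0.12799807] [ 1.25261271  0.17763662 -1.40012171]
side amber n 317
x [-0.0713  0.0815] y [0.1004 0.1148 0.1416]
-0.08 ztop 0.0991 ymid 0.1215 27
-0.06 ztop 0.1032 ymid 0.1207 104
0.0 ztop 0.1062 ymid 0.117 30
0.02 ztop 0.105 ymid 0.1215 102
0.04 ztop 0.103 ymid 0.1253 48
```

Call:
{"fn": "carry_out", "kwargs": {
  "deltas": [
    [0,0,0,0],
    [0,0,0,0],
    [0,0,0,0],
    [0,0,0,0],
    [0,0,1.5,0],
    [0,0,2.5,0],
    [0,0,4,0],
    [0,0,4,0],
    [0,0,4,0],
    [0,0,2,0]
  ],
  "gripper": 0.6
}}

```text
clock: 19.65
position: [0.5936, -0.1577, 0.2408]
eef_rot: [179.5, 6.6, 3.1]
ft_force: [0.8, -0.0, -0.1]
grip_width: 0.0546
```

```bash
python3 -c "
from h import *
s=robot.state(); print(s['position'],s['eef_rot'],toframe(s['position'],DO,DY),s['ft_force'])
lying(.129);im=caps(); cv2.imwrite('pics/t3.png',im)"
```

```text
[ 0.59357534 -0.1577226   0.24078442] [179.54171063   6.57518176   3.12706261] [0.06301708 0.12955212] [ 0.8015766  -0.02528054 -0.09240886]
side amber n 309
x [-0.0711  0.0417] y [0.1002 0.1148 0.1426]
-0.08 ztop 0.1016 ymid 0.1218 22
-0.06 ztop 0.1044 ymid 0.1228 111
0.0 ztop 0.1053 ymid 0.1174 30
0.02 ztop 0.1043 ymid 0.1207 96
0.04 ztop 0.1027 ymid 0.121 50
bottle px [231. 193.] n 103 r 6.0 [0.5515 0.3776 0.147 ] [0.5524 0.3775 0.147 ]
```

Call:
{"fn": "carry_out", "kwargs": {
  "deltas": [
    [0,2,0,0],
    [-0.3,4,0,0],
    [-0.3,4.1,0,0],
    [-0.3,4.1,0,0],
    [-0.3,4.1,0,0],
    [-0.3,4.1,0,0],
    [-0.3,4.1,0,0],
    [-0.3,4.1,0,0],
    [-0.3,4.1,0,0],
    [-0.3,4.1,0,0],
    [-0.3,4.1,0,0],
    [-0.3,4.1,0,0]
  ],
  "gripper": 1
}}

```text
clock: 20.75
position: [0.553, 0.3125, 0.2263]
eef_rot: [178.9, 7.6, 2.2]
ft_force: [0.8, 0.3, -0.3]
grip_width: 0.0914
```

Call:
{"fn": "carry_out", "kwargs": {
  "deltas": [
    [0,2,0,0],
    [0,1,0,0],
    [0,0,0,0],
    [0,0,0,0]
  ]
}}

```text
clock: 21.08
position: [0.5488, 0.3513, 0.2193]
eef_rot: [178.8, 8.2, 2.8]
ft_force: [0.6, -0.5, -0.5]
grip_width: 0.0911
```

```bash
python3 -c "
from h import *
wcap('pics/w13.png')"
```

```text
tcp [0.5488 0.3509 0.2192] [178.8   8.2   2.8]
cap [ 248  160   49   47 1816] [0.5549 0.3796 0.15  ] [0.5548 0.3796 0.15  ]
```

Call:
{"fn": "carry_out", "kwargs": {
  "deltas": [
    [0.2,1.3,-1,0],
    [0.1,1.0,-2,0],
    [0,0.3,-2,0],
    [0,0,-1,0],
    [0,0,0,0]
  ]
}}

```text
clock: 21.55
position: [0.5549, 0.3724, 0.1567]
eef_rot: [178.8, 8.0, 2.2]
ft_force: [-0.6, -0.4, -0.8]
grip_width: 0.0915
```

Call:
{"fn": "carry_out", "kwargs": {
  "deltas": [
    [-0.2,0.4,-1.2,0],
    [-0.1,0.3,-1.2,0],
    [0,0,-1,0],
    [0,0,-0.4,0],
    [0,0,0,0]
  ]
}}

```text
clock: 21.97
position: [0.5538, 0.3768, 0.1178]
eef_rot: [178.8, 7.9, 1.9]
ft_force: [0.0, 0.4, -0.1]
grip_width: 0.0913
```

Call:
{"fn": "carry_out", "kwargs": {
  "deltas": [
    [0,0.2,0,0],
    [0,0,0,0],
    [0,0,0,0],
    [0,0,0,0],
    [0,0,0,0],
    [0,0,0,0],
    [0,0,0,0],
    [0,0,0,0],
    [0,0,0,0],
    [0,0,0,0]
  ],
  "gripper": 0.2,
  "grip_force": 15
}}

```text
clock: 22.8
position: [0.5556, 0.3794, 0.1212]
eef_rot: [178.9, 7.6, 1.9]
ft_force: [0.3, 0.6, -0.6]
grip_width: 0.0334
```

Call:
{"fn": "carry_out", "kwargs": {
  "deltas": [
    [0,0,1.5,0],
    [0,0,2.5,0],
    [0,0,3,0],
    [0,0,3,0],
    [0,0,3,0],
    [0,-2,2,0],
    [0,-3,0,0],
    [-0.2,-3.8,0.1,0],
    [-0.2,-3.8,0.1,0],
    [-0.2,-3.8,0.1,0],
    [-0.2,-3.8,0.1,0],
    [-0.2,-3.8,0.1,0]
  ]
}}

```text
clock: 23.8
position: [0.5397, 0.1366, 0.2729]
eef_rot: [178.7, 8.3, 2.7]
ft_force: [0.6, 0.2, -2.1]
grip_width: 0.0338
```

Call:
{"fn": "carry_out", "kwargs": {
  "deltas": [
    [-0.2,-3.8,0.1,0],
    [-0.2,-3.8,0.1,0],
    [-0.2,-3.8,0.1,0],
    [-0.2,-3.8,0.1,0],
    [-0.2,-3.8,0.1,0],
    [-0.2,-3.8,0.1,0],
    [-0.2,-3.8,0.1,0],
    [-0.2,-3.8,0.1,0],
    [-0.2,-3.8,0.1,0],
    [-0.2,-3,0.1,0],
    [-0.2,-2,0.1,0],
    [0,0,0,0]
  ]
}}

```text
clock: 24.8
position: [0.5084, -0.2814, 0.2792]
eef_rot: [178.6, 8.8, 2.3]
ft_force: [0.2, -0.0, -2.5]
grip_width: 0.0337
```

Call:
{"fn": "carry_out", "kwargs": {
  "deltas": [
    [-0.3,-2,0,0],
    [-0.3,-1.8,0,0],
    [-0.2,-0.6,-0.5,0],
    [0,0,-1,0],
    [0,0,0,0]
  ]
}}

```text
clock: 25.22
position: [0.4992, -0.3253, 0.2602]
eef_rot: [179.0, 8.9, 2.2]
ft_force: [0.8, -0.7, -3.3]
grip_width: 0.0334
```

Call:
{"fn": "carry_out", "kwargs": {
  "deltas": [
    [-0.1,-0.6,-1.5,0],
    [-0.1,-0.3,-2,0],
    [0,0,-2,0],
    [0,0,-1,0],
    [0,0,-0.3,0],
    [0,0,0,0]
  ]
}}

```text
clock: 25.72
position: [0.498, -0.3261, 0.188]
eef_rot: [179.3, 9.0, 2.6]
ft_force: [0.0, 0.1, -1.8]
grip_width: 0.0334
```

```bash
python3 -c "
from h import *
s=robot.state(); print(s['position'],s['eef_rot'],toframe(s['position'],DO,DY),s['ft_force'])
lying(.129)"
```

```text
[ 0.49796479 -0.32608789  0.18801437] [179.34497501   8.95225294   2.58509161] [-0.04013259 -0.03430266] [ 0.00829875  0.07075853 -1.79837024]
side amber n 149
x [-0.0722  0.019 ] y [0.0989 0.1192 0.142 ]
-0.08 ztop 0.0998 ymid 0.1225 25
-0.06 ztop 0.1038 ymid 0.1205 110
0.02 ztop 0.1059 ymid 0.1309 14
```

Call:
{"fn": "carry_out", "kwargs": {
  "deltas": [
    [0,-0.5,0,0],
    [0,-0.4,0,0],
    [0,0,0,0]
  ]
}}

```text
clock: 26.02
position: [0.4999, -0.3359, 0.1914]
eef_rot: [179.1, 8.7, 2.7]
ft_force: [-0.5, -0.2, -1.4]
grip_width: 0.0336
```

Call:
{"fn": "carry_out", "kwargs": {
  "deltas": [
    [-0.2,0.1,-0.5,0],
    [0,0,-0.5,0],
    [0.3,0.02,-0.2,0],
    [0.6,0.03,-0.2,0],
    [0.6,0.03,-0.2,0],
    [0.6,0.03,-0.25,0],
    [0.6,0.03,-0.25,0],
    [0.6,0.03,-0.25,0]
  ],
  "grip_force": 8
}}

```text
clock: 26.68
position: [0.5353, -0.3346, 0.1764]
eef_rot: [178.8, 8.0, 2.5]
ft_force: [0.5, 1.6, 3.4]
grip_width: 0.0338
```

```bash
python3 -c "
from h import *
lean('pics/w14.png')"
```

```text
tcp [ 0.5367 -0.3345  0.1761] [178.8   7.9   2.5] deck [-0.0018 -0.0444] F [1.2 1.4 6.8]
n 1682
body front line: lean from vertical 175.1 x -0.0 0.013 z 0.127 0.174
```

View pics/w14.png

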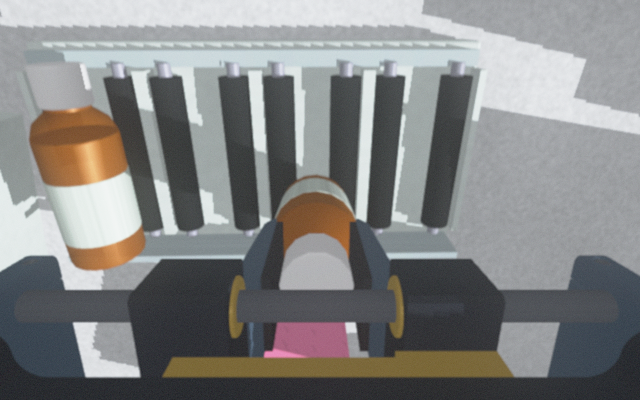

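Call:
{"fn": "carry_out", "kwargs": {
  "deltas": [
    [0.6,0.03,-0.15,0],
    [0.6,0.03,-0.2,0],
    [0.6,0.03,-0.25,0],
    [0.6,0.03,-0.25,0],
    [0.6,0.03,-0.25,0]
  ]
}}

```text
clock: 27.15
position: [0.5715, -0.3322, 0.1662]
eef_rot: [178.7, 7.7, 2.5]
ft_force: [0.1, 1.3, 1.9]
grip_width: 0.0337
```

```bash
python3 -c "
from h import *
lean('pics/w15.png')"
```

```text
tcp [ 0.5728 -0.332   0.1654] [178.7   7.6   2.5] deck [ 0.0343 -0.0436] F [3.7 0.8 4.6]
n 832
body front line: lean from vertical 172.4 x 0.031 0.039 z 0.142 0.161
```

View pics/w15.png

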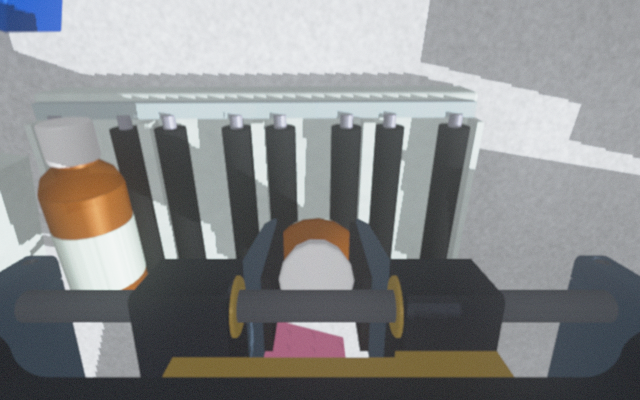

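Call:
{"fn": "carry_out", "kwargs": {
  "deltas": [
    [0.9,0.04,-0.5,0],
    [0.9,0.04,-0.5,0],
    [0.9,0.04,-0.5,0],
    [0.9,0.04,-0.5,0],
    [0.8,0.04,-0.8,0],
    [0.8,0.04,-0.8,0],
    [0.8,0.04,-0.8,0]
  ]
}}

```text
clock: 27.78
position: [0.6369, -0.3292, 0.1161]
eef_rot: [178.7, 7.8, 2.5]
ft_force: [-1.6, 0.6, -1.0]
grip_width: 0.0339
```

Call:
{"fn": "carry_out", "kwargs": {
  "deltas": [
    [0.6,0.03,-0.8,0],
    [0.5,0.02,-0.8,0],
    [0.4,0.02,-0.8,0],
    [0.2,0.01,-0.8,0],
    [0.1,0,-0.6,0],
    [0,0,0,0]
  ]
}}

```text
clock: 28.28
position: [0.658, -0.3283, 0.0687]
eef_rot: [178.8, 8.0, 2.6]
ft_force: [1.5, -0.9, 0.1]
grip_width: 0.0337
```

```bash
python3 -c "
from h import *
s=robot.state(); print(s['position'],s['eef_rot'],toframe(s['position'],DO,DY),s['ft_force'])
lying(-.042)"
```

```text
[ 0.65797429 -0.32829149  0.06870293] [178.77759511   7.9846541    2.59305259] [ 0.11961222 -0.04376251] [ 1.46786532 -0.93874286  0.13341018]
side amber n 363
x [-0.022  0.153] y [-0.0716 -0.0544 -0.0276]
-0.02 ztop 0.1044 ymid -0.0462 112
0.0 ztop 0.1053 ymid -0.0508 49
0.06 ztop 0.112 ymid -0.05 94
```

Call:
{"fn": "carry_out", "kwargs": {
  "deltas": [
    [0,0,-0.3,0],
    [-0.4,-0.02,-0.3,0],
    [-0.6,-0.03,0,0],
    [-0.6,-0.03,0,0],
    [-0.6,-0.03,0,0],
    [-0.6,-0.03,0,0],
    [-0.6,-0.03,0,0],
    [-0.5,-0.02,0,0],
    [-0.3,0,0,0],
    [0,0,0,0]
  ],
  "grip_force": 12
}}

```text
clock: 29.17
position: [0.6107, -0.3312, 0.0667]
eef_rot: [178.7, 7.7, 2.5]
ft_force: [0.6, -0.1, -0.7]
grip_width: 0.0338
```

```bash
python3 -c "
from h import *
s=robot.state(); print(s['position'],s['eef_rot'],toframe(s['position'],DO,DY),s['ft_force'])
lying(-.042)"
```

```text
[ 0.61065992 -0.33115726  0.06667144] [178.65544764   7.72973386   2.4661821 ] [ 0.07221656 -0.044479  ] [ 0.60981674 -0.07809104 -0.72844832]
side amber n 418
x [-0.0684  0.1867] y [-0.0743 -0.0559 -0.0056]
-0.06 ztop 0.105 ymid -0.048 147
-0.04 ztop 0.0978 ymid -0.055 4
0.0 ztop 0.1116 ymid -0.0491 19
0.02 ztop 0.1096 ymid -0.05 124
0.04 ztop 0.1114 ymid -0.0538 75
```

Call:
{"fn": "carry_out", "kwargs": {
  "deltas": [
    [0,0,-0.3,0],
    [0,0,-0.2,0],
    [0,0,0,0]
  ]
}}

```text
clock: 29.47
position: [0.6114, -0.3313, 0.0615]
eef_rot: [178.6, 7.7, 2.5]
ft_force: [-0.0, 0.0, 0.4]
grip_width: 0.0336
```

Call:
{"fn": "carry_out", "kwargs": {
  "deltas": [
    [0,0,0,0],
    [0,0,0,0],
    [0,0,0,0],
    [0,0,0,0],
    [0,0,1.5,0],
    [0,0,2.5,0],
    [0,0,4,0],
    [0,0,4,0],
    [0,0,4,0],
    [0,0,2,0]
  ],
  "gripper": 0.6
}}

```text
clock: 30.3
position: [0.605, -0.3282, 0.2392]
eef_rot: [179.2, 8.8, 2.6]
ft_force: [0.5, 0.1, 0.7]
grip_width: 0.0547
```

```bash
python3 -c "
from h import *
s=robot.state(); print(s['position'],s['eef_rot'],s['joints'],s['ft_force'])
lying(-.042);lying(.129)"
```

```text
[ 0.60502578 -0.32822996  0.23919374] [179.2034382    8.82451416   2.60344347] [-26.98327687  32.5510668   63.39814977  -5.03994886  91.34296496
  60.55489363] [0.50794302 0.13623498 0.67174098]
side amber n 389
x [-0.0669  0.1854] y [-0.0721 -0.0565 -0.0282]
-0.06 ztop 0.1048 ymid -0.0478 144
-0.04 ztop 0.1029 ymid -0.0511 16
0.02 ztop 0.1038 ymid -0.0494 119
0.04 ztop 0.1045 ymid -0.0495 84
side amber n 314
x [-0.0714  0.0421] y [0.1002 0.1143 0.142 ]
-0.08 ztop 0.1006 ymid 0.1238 19
-0.06 ztop 0.1038 ymid 0.1224 114
0.0 ztop 0.1049 ymid 0.12 31
0.02 ztop 0.1054 ymid 0.1199 104
0.04 ztop 0.1031 ymid 0.1194 46
```

Call:
{"fn": "carry_out", "kwargs": {
  "deltas": [
    [-0.4,1.5,0,0.117],
    [-0.7,2.5,0,0.117],
    [-0.8,2.7,0,0.117],
    [-0.8,2.7,0,0.117],
    [-0.8,2.7,0,0.117],
    [-0.8,2.7,0,0.117],
    [-0.8,2.7,0,0.117],
    [-0.8,2.7,0,0.117],
    [-0.8,2.7,0,0.117],
    [-0.8,2.7,0,0.117],
    [-0.8,2.7,0,0.117],
    [-0.5,1.5,0,0.117]
  ],
  "gripper": 1
}}

```text
clock: 31.4
position: [0.5055, -0.0222, 0.2229]
eef_rot: [-179.8, 9.1, 86.6]
ft_force: [-0.5, 0.4, -0.7]
grip_width: 0.0911
```

Call:
{"fn": "carry_out", "kwargs": {
  "deltas": [
    [0,0,0,0],
    [0,0,0,0]
  ]
}}

```text
clock: 31.57
position: [0.5023, -0.0191, 0.2211]
eef_rot: [-179.6, 9.0, 87.1]
ft_force: [-0.1, -0.3, 0.2]
grip_width: 0.0917
```

Call:
{"fn": "carry_out", "kwargs": {
  "deltas": [
    [0.5,0.3,-2,-0.04],
    [0.3,0.2,-3,-0.02],
    [0,0,-3,-0.01],
    [0,0,-1.5,0],
    [0,0,0,0]
  ]
}}

```text
clock: 31.98
position: [0.5125, -0.0181, 0.1221]
eef_rot: [-179.8, 9.2, 82.0]
ft_force: [-0.3, -0.4, -0.5]
grip_width: 0.0909
```

```bash
python3 -c "
from h import *
where(ptr('pics/w16.png'))"
```

```text
tcp [ 0.513  -0.0182  0.1232] [-179.9    9.1   82. ] F [ 0.5 -0.4  0.1]
tcp in ctrl [ 0.0375 -0.0295]
tab 10.799999999999997 1637 ptr -50.6 peak 168 bg 88 value -0.014
```

Call:
{"fn": "carry_out", "kwargs": {
  "deltas": [
    [0,0.3,-1.2,0.01],
    [0,0,-0.9,0],
    [0,0,-0.5,0],
    [0,0,0,0]
  ]
}}

```text
clock: 32.37
position: [0.5164, -0.0179, 0.0987]
eef_rot: [179.8, 9.2, 82.2]
ft_force: [0.8, 0.2, 0.2]
grip_width: 0.0913
```

Call:
{"fn": "carry_out", "kwargs": {
  "deltas": [
    [-0.5,0.4,0,0],
    [-0.1,0.2,-0.2,0],
    [0,0,-0.3,0],
    [0,0,0,0]
  ]
}}

```text
clock: 32.7
position: [0.5115, -0.0118, 0.0958]
eef_rot: [179.5, 9.1, 82.0]
ft_force: [-0.5, 0.9, 0.4]
grip_width: 0.091
```

Call:
{"fn": "carry_out", "kwargs": {
  "deltas": [
    [0,0,-0.25,0],
    [0.4,-0.05,-0.05,0],
    [0.4,-0.05,0,0],
    [0.4,-0.05,0,0],
    [0.4,-0.05,0,0],
    [0.4,-0.05,0,0],
    [0.3,-0.05,0,0]
  ]
}}

```text
clock: 33.28
position: [0.5327, -0.0144, 0.093]
eef_rot: [180.0, 9.1, 82.0]
ft_force: [-2.5, 0.8, 0.3]
grip_width: 0.091
```

```bash
python3 -c "
from h import *
where(ptr('pics/w17.png'))"
```

```text
tcp [ 0.5334 -0.0145  0.0929] [179.9   9.1  82. ] F [-0.9  0.9 -0.1]
tcp in ctrl [ 0.0573 -0.0233]
tab 10.600000000000009 1759 ptr -35.8 peak 166 bg 86 value 0.34
```

Call:
{"fn": "carry_out", "kwargs": {
  "deltas": [
    [0.4,-0.05,-0.05,0],
    [0.3,-0.05,0,0]
  ]
}}

```text
clock: 33.5
position: [0.5397, -0.0154, 0.0915]
eef_rot: [-179.9, 9.1, 82.0]
ft_force: [-2.9, 0.4, -1.7]
grip_width: 0.0911
```

```bash
python3 -c "
from h import *
where(ptr('pics/w18.png'))"
```

```text
tcp [ 0.5403 -0.0155  0.0915] [-180.     9.2   82. ] F [-1.6  0.8 -1.3]
tcp in ctrl [ 0.0642 -0.0236]
tab 10.200000000000003 1708 ptr -28.1 peak 165 bg 86 value 0.526
```

Call:
{"fn": "carry_out", "kwargs": {
  "deltas": [
    [0,0,1.3,0],
    [-1.2,0.15,0,0],
    [-1.1,0.15,0,0],
    [-0.6,0.08,0,0],
    [0,0,0,0],
    [0,0,0,0]
  ]
}}

```text
clock: 34.05
position: [0.5171, -0.0125, 0.1058]
eef_rot: [179.2, 9.1, 82.1]
ft_force: [-0.5, -0.7, -0.1]
grip_width: 0.0912
```

Call:
{"fn": "carry_out", "kwargs": {
  "deltas": [
    [-0.7,0,-0.3,0],
    [-0.1,0,-0.4,0],
    [0,0,-0.3,0],
    [0,0,-0.1,0]
  ]
}}

```text
clock: 34.38
position: [0.5096, -0.0126, 0.094]
eef_rot: [179.1, 9.1, 82.1]
ft_force: [-0.7, -0.1, -0.0]
grip_width: 0.0914
```

Call:
{"fn": "carry_out", "kwargs": {
  "deltas": [
    [0.4,-0.05,-0.05,0],
    [0.4,-0.05,0,0],
    [0.4,-0.05,0,0],
    [0.4,-0.05,0,0],
    [0.4,-0.05,0,0],
    [0.4,-0.05,0,0],
    [0.3,-0.05,0,0]
  ]
}}

```text
clock: 34.97
position: [0.532, -0.016, 0.0932]
eef_rot: [-179.9, 9.2, 82.0]
ft_force: [-2.0, 1.2, -0.1]
grip_width: 0.0913
```

```bash
python3 -c "
from h import *
where(ptr('pics/w19.png'))"
```

```text
tcp [ 0.5328 -0.016   0.0932] [-180.     9.2   82. ] F [-0.8  0.2  0.3]
tcp in ctrl [ 0.0568 -0.025 ]
tab 10.600000000000009 1705 ptr -7.0 peak 166 bg 87 value 1.032
```

Call:
{"fn": "carry_out", "kwargs": {
  "deltas": [
    [0.4,-0.05,-0.05,0],
    [0.3,-0.05,0,0]
  ]
}}

```text
clock: 35.18
position: [0.5389, -0.017, 0.0918]
eef_rot: [-179.8, 9.2, 82.0]
ft_force: [-3.0, 1.1, -1.7]
grip_width: 0.0909
```

Call:
{"fn": "carry_out", "kwargs": {
  "deltas": [
    [0,0,1.3,0],
    [-1.2,0.15,0,0],
    [-1.2,0.15,0,0],
    [-0.8,0.08,0,0],
    [0,0,0,0],
    [0,0,0,0]
  ]
}}

```text
clock: 35.68
position: [0.5124, -0.0139, 0.1054]
eef_rot: [179.5, 9.2, 82.1]
ft_force: [-0.1, 0.3, 0.2]
grip_width: 0.0913
```

```bash
python3 -c "
from h import *
where(ptr('pics/w20.png'))"
```

```text
tcp [ 0.5123 -0.0139  0.1053] [179.5   9.2  82.1] F [-0.6  0.   0.1]
tcp in ctrl [ 0.0363 -0.0253]
tab 10.799999999999997 1673 ptr 1.5 peak 166 bg 88 value 1.236
```

Call:
{"fn": "carry_out", "kwargs": {
  "deltas": [
    [-0.4,0,-0.3,0],
    [0,0,-0.4,0],
    [0,0,-0.3,0],
    [0,0,-0.1,0]
  ]
}}

```text
clock: 36.07
position: [0.5094, -0.0139, 0.0935]
eef_rot: [179.4, 9.2, 82.1]
ft_force: [-0.1, 0.4, -0.4]
grip_width: 0.0916
```

Call:
{"fn": "carry_out", "kwargs": {
  "deltas": [
    [0.4,-0.05,-0.05,0],
    [0.4,-0.05,0,0],
    [0.3,-0.05,0,0],
    [0.2,-0.03,0,0]
  ]
}}

```text
clock: 36.4
position: [0.518, -0.0154, 0.0931]
eef_rot: [-179.8, 9.3, 82.0]
ft_force: [-3.3, 1.1, 4.4]
grip_width: 0.0913
```

```bash
python3 -c "
from h import *
where(ptr('pics/w21.png'))"
```

```text
tcp [ 0.5185 -0.0154  0.0931] [-179.9    9.3   82. ] F [-3.4  0.6  5.5]
tcp in ctrl [ 0.0426 -0.0261]
tab 10.600000000000009 1770 ptr 8.3 peak 166 bg 87 value 1.398
```

Call:
{"fn": "carry_out", "kwargs": {
  "deltas": [
    [0.25,-0.03,0,0],
    [0,0,0,0]
  ]
}}

```text
clock: 36.62
position: [0.5205, -0.0157, 0.0935]
eef_rot: [-179.7, 9.3, 82.0]
ft_force: [-0.8, 0.3, 2.0]
grip_width: 0.0914
```

```bash
python3 -c "
from h import *
where(ptr('pics/w22.png'))"
```

```text
tcp [ 0.5205 -0.0157  0.0935] [-179.7    9.3   82. ] F [-2.2  0.2  2.9]
tcp in ctrl [ 0.0447 -0.0261]
tab 10.400000000000006 1755 ptr 11.7 peak 166 bg 87 value 1.481
```

Call:
{"fn": "carry_out", "kwargs": {
  "deltas": [
    [-0.4,0.05,0.1,0],
    [-0.1,0,1.0,0],
    [0,0,3,0],
    [0,0,4,0],
    [0,0,3,0],
    [0,0,0,0],
    [0,0,0,0]
  ]
}}

```text
clock: 37.25
position: [0.5157, -0.0155, 0.2102]
eef_rot: [-179.9, 9.3, 82.1]
ft_force: [-0.4, 0.5, -1.3]
grip_width: 0.0911
```

```bash
python3 -c "
from h import *
r=ptr('pics/w23.png'); where(r); cv2.imwrite('pics/scale_end.png',r)
lying(-.042); im=lying(.129)
im,_=vision.read_camera('side'); cv2.imwrite('pics/end.png',np.vstack([cv2.resize(r,(600,200)),cv2.resize(im[120:320,210:450],(600,390))]))"
```

```text
tcp [ 0.516  -0.0155  0.2105] [180.    9.3  82.1] F [-0.2 -0.9 -0.2]
tcp in ctrl [ 0.0402 -0.0264]
tab 11.0 1372 ptr 12.0 peak 170 bg 91 value 1.486
side amber n 412
x [-0.0669  0.1876] y [-0.0726 -0.0552 -0.0068]
-0.06 ztop 0.1045 ymid -0.047 146
-0.04 ztop 0.1053 ymid -0.0509 18
0.0 ztop 0.104 ymid -0.0543 6
0.02 ztop 0.105 ymid -0.049 116
0.04 ztop 0.1043 ymid -0.0498 88
side amber n 316
x [-0.0712  0.0419] y [0.1001 0.1143 0.1441]
-0.08 ztop 0.1017 ymid 0.1252 20
-0.06 ztop 0.1052 ymid 0.1229 117
0.0 ztop 0.1037 ymid 0.1215 26
0.02 ztop 0.1053 ymid 0.122 107
0.04 ztop 0.1021 ymid 0.1185 46
```

View pics/end.png

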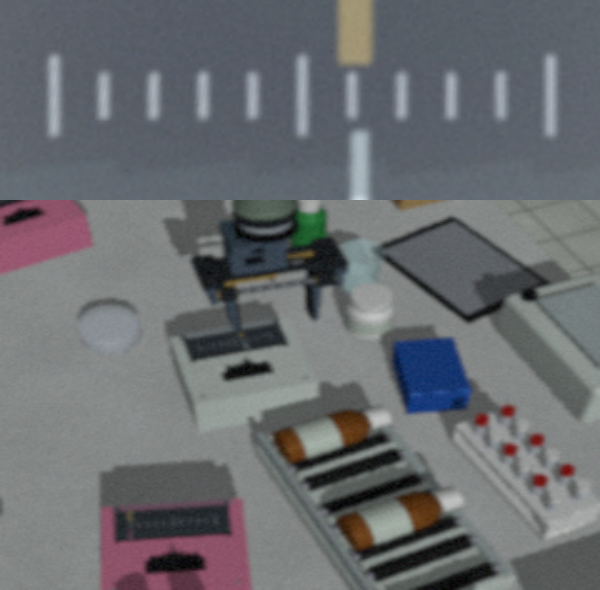

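The last picture shows the pointer (x≈360 px) level with the tab (x≈355 px), about 1 mm apart. Both amber bottles lie in their cradles with the caps to the open end, and the gripper is clear of everything.

```bash
python3 -c "
from station import robot
print(robot.finish_job())"
```

```text
the job is handed in; nothing more can be done
None
```

I handed the job in at about 37 s on the robot's clock. The pointer is set to the brass tab and both amber bottles lie in the roller. I found only two amber bottles on the bench.

- **Zeroing the wheel:** I rolled it back from about 1.37 rad to its end stop. The pointer stayed there until both bottles were loaded.
- **Bottles:** I gripped each one by the cap and tipped it over with its foot dragging on the rollers. I then laid it down and slid it towards the foot plate. They are in cradle 3 (leftmost) and cradle 1.
- **Setting the speed:** Three strokes brought the wheel up to the brass tab.

**Last checks:**
- The pointer was about 1 mm past the tab; the limit is 5 mm.
- Both bottles were level, with the top of the body at about 0.105 m along its length. Their feet were about 67 mm and 71 mm from the deck's middle towards the foot plate, against the marked 70 mm. Both caps are at the open end.
- No bystander looked moved in the last side picture, and the gripper was about 11 cm above the controller, touching nothing.

**What went wrong or disagreed:**
- The first wheel stroke slid over a rib, and the first tipping attempt only dragged the bottle. I repeated both.
- The tool drifted to about 9° of tilt during the run, with no visible effect on the result.
- The side camera put the bottles' middle lines about 5–8 mm off the cradle lines. That camera sees only one side of them, and the pictures showed both seated properly.

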